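Release a latched battery tray through a slot

TASK

The black battery tray of the grey power unit is locked by a spring tab hidden under the long slot in the unit's top. Take the orange screwdriver out of the wooden rack, push its blade down through the slot, feel along the slot for the tab and press it gently, never loading the unit with more than about 20 N because the latch would break, until the tray springs out. Then stand the screwdriver upright, fully down, in the same rack hole it came from, leaving the tray out and the blue screwdriver and the two coils undisturbed.

Things in the scene. Friction and masses are not known exactly. Their poses are not given: they have to be found in the camera images.
- unit: Grey steel power unit, 130 (x) x 150 (y) x 85 mm high, fixed; origin at the centre of its underside, z up. Its -x face is the front: black battery tray in the lower half, terminals, lamp and switch above, standing out up to 16 mm. Its latch breaks if the screwdriver loads any of the unit (hidden tab, slot edges, inner floor) with more than 20 N.
- slot (a point): Centre of the slot's mouth in the unit's top (4 mm thick), 85 mm above the bench, axes as the unit's. Slot: 9 mm along x, 60 mm along y. Below it hides the flat latch tab, 10 mm long in y, its centre anywhere within 20 mm of the slot's middle, its top anywhere 14 to 38 mm below the mouth (neither is measured). Beside the tab lies a hard floor, 9 mm lower than the tab's resting top.
- tray (a joint): Battery tray slide, m: about 0 locked, 0.035 fully out to the unit's -x. The hidden tab yields straight down on a spring: 3 N to start it, then 0.9 N per mm; after about 4.5 mm (8 N) it frees the tray, which a spring drives out and keeps out (about half a second); after 7 mm (10 N) it meets a hard stop and the force shoots up.
- rack: Wooden screwdriver rack, fixed, 70 (x) x 140 (y) mm base; origin at the centre of its underside. Its top plate (50 x 140 mm, 10 mm thick, top 100 mm above the bench) has two through-holes of 10 mm diameter on its y axis, 40 mm either side of the middle, one for each screwdriver, open below the plate. Either screwdriver may be in either hole.
- orange_driver: Long screwdriver with orange handle, 174 mm, about 70 g, standing blade down in the rack with the lower end of its handle resting on the plate. Origin midway along its length but 12 mm off its axis; its y axis runs along it from tip to handle (up as it stands).
- orange_handle (a point): Middle of the orange handle, on its axis; y axis along the screwdriver, away from the tip. The handle is round, 24 mm in diameter and 85 mm long (42 mm either way from here), its middle 142 mm above the bench as it stands.
- orange_tip (a point): Tip of the orange screwdriver's blade, on its axis, 131.5 mm from the middle of the handle. The blade is a straight round shaft, 6 mm in diameter and 89 mm long.
- blue_handle (a point): Middle of the handle (76 mm long, 24 mm in diameter) of the shorter blue screwdriver that stands in the other rack hole; y axis up along it. To be left alone.
- coil_left: Wound copper-orange coil bobbin, 47 x 46 x 57 mm, standing on the bench at the unit's +y side, origin at its underside. To be left alone.
- coil_right: Wound copper-orange coil bobbin, 50 x 44 x 53 mm, standing on the bench at the unit's -y side, origin at its underside. To be left alone.
Mind the look-alikes: they are no part of the job. What is shaped like the orange_driver but pink or turquoise is not meant.

How it is judged:
On the way:
1. the tray is freed while the orange screwdriver's blade is in the slot (value of joint tray above 0.008 m and z of orange_tip in the frame of slot below -0.012 m and x of orange_tip in the frame of slot between -0.008 and 0.008 m and y of orange_tip in the frame of slot between -0.035 and 0.035 m), for 0.05 s.
At the end, for the whole second after the job is handed in: The tray is out by at least 28 mm, and the orange screwdriver stands released and at rest in its own rack hole, its handle within 8 mm of where it was and within 0.1 rad of upright (value of joint tray above 0.028 m and distance of orange_handle from where it was at the start of the episode below 0.008 m and angle between orange_handle's own y axis and vertical below 0.1 rad and linear speed of orange_driver below 0.02 m/s and contact force between orange_driver and the fingers below 0.1 N); the robot touches nothing.
It fails at once if the screwdriver loads the unit with more than 20 N (contact force between orange_driver and unit above 20 N).
It fails at once if the blue screwdriver is moved more than 15 mm (distance of blue_handle from where it was at the start of the episode above 0.015 m).
It fails at once if a coil is moved more than 20 mm (distance of any of coil_left, coil_right from where it was at the start of the episode above 0.02 m).
It also fails if it takes over 72 s, if anything falls off the work surface, if the arm or the gripper's body presses on something with over 40 N, if the wrist force passes 120 N, or if a joint passes its speed limit or range.

ROBOT

A 7-joint arm with a two-finger parallel gripper is mounted at the origin on a cart in front of the work surface, level with it; the furniture and walls round the work are solid. World frame = base frame: x ahead of the robot, y to its left, z up, the work surface at z = 0. Lengths are in m, angles in rad, forces in N, time in s.
With the tool pointing down it reaches from about 0.35 to 0.9 m from the base axis. Payload 8.1 kg.
Tool frame: the origin (TCP) lies at the centre of the arm's flange, where the gripper is bolted on; the fingertips stand 178 mm ahead of it and the grasp point (between the pads) lies 159 mm ahead of it; z points along the fingers, y is the direction in which the jaws open and shut (so a half turn about z gives the same grasp; the last joint's range is limited). The gripper opens to 92 mm and grips with 3 to 60 N. Pads are 19 mm wide; open, the fingers measure 130 mm over their backs; the gripper's body (75 mm by 190 mm) begins 47 mm behind the grasp point.
Start: joints at [-1.214, 0.434, 0.025, 1.573, -0.012, 1.134, -0.075], TCP at [0.277, 0.56, 0.405] pointing down, gripper open.
Joint ranges: [-2.62, 2.62], [-0.44, 2.09], [-1.27, 1.32], [0.08, 2.57], [-1.32, 4.46], [0.12, 2], [-2.74, 2.74]. Speed limits (rad/s): [2.22, 2.22, 3.01, 3.01, 3.14, 3.14, 3.14].

INTERFACE

Orientations are given as a rotation vector (axis times angle).
In Python, from cell import arm, get_image, camera_model gives the robot as it stands. The module is installed in compiled form; this text tells all that it offers.
- The arm moves only by the shell command python3 -m pendant 'ROWS' [FORCE]. ROWS is JSON, a list that holds one entry, the list of rows, each a list of 7 numbers: the shift along the tool's x, y, z in mm, then the turn, a rotation vector about the tool's x, y, z in rad, then the closure, from -1 (fully open) to 1 (shut). In form: [[[x, y, z, rx, ry, rz, hand], ...]]. A call has 1 to 20 rows; each row is the pose to reach, as a shift and turn from the pose commanded when the call began, along the tool's axes at that moment; what a row does not reach only later rows make up. A row lasts 1/8 s, in which the tool goes at most 62.5 mm and 10.7 degrees, less where a joint would pass 70% of its speed; a pose out of reach is approached as far as the arm can. A call with a gripper value outside its range is refused whole. The fingers move at their own pace and stop on an object; FORCE is the grip in N (left out, the last holds). Time passes only in rows, so rows that repeat a pose let the fingers close. It gives the time, the measured TCP pose, the force and the opening at its end, in the units of the state.
- arm.observe(): the state, without advancing time (a new reading comes with each control period).
- get_image(name): name is "scene" or "top" or "wrist"; returns the picture (400x640x3 uint8, red, green, blue); there is no depth.
- camera_model(name): a dict with "fx", "fy", "cx", "cy" (pixels), "position" and "orientation" of the camera in the world; the wrist camera has in their place "T_tool_cam" (4x4, takes a point from camera to tool coordinates, whose origin is the TCP and whose axes are the flange's). Camera axes: x right, y down, z forward; pixel columns grow to the right and rows downward; lengths in m; the calibration is good to about 2 mm. A picture is of the moment at which its call begins: read the wrist's pose just before it. camera_model takes no time and is no camera call.
- arm.sign_off(): hands the job in, once; it reports no verdict.
The state is a dict: "clock": time; "joints": joint angles; "dq": joint speeds; "joint_efforts": joint torques, N m; "position": TCP position; "ee_rot": TCP orientation; "force": force on the tool from outside, world axes, zero at the start; "ft_torque": the same for the moment, N m; "width": opening from 0.0 (shut) to 1.0 (fully open).
Only numpy, scipy, OpenCV 4.12 (cv2) and the standard library are available. Lean on these libraries where they do the work, as an engineer would, in place of code of your own. Each camera call takes 0.05 s, during which the arm holds its last target.

## Working session

There is one attempt and no reset: what is moved stays moved. The work goes in short steps, Python scripts to look and compute and a shell command to move; the robot and the scene stay as the last step left them, time stands still between calls to the robot, and variables do not carry over. Pictures are saved under pics/ and viewed, and the job is handed in when it is done.

```bash
mkdir -p pics; python3 - <<'E'
from cell import arm,get_image,camera_model
import cv2,numpy as np
s=arm.observe();print(s)
for n in("scene","top","wrist"):
    cv2.imwrite(f"pics/{n}0.png",get_image(n)[:,:,::-1]);print(n,camera_model(n))
E
```

```text
{'clock': 0.0, 'joints': array([-1.21360081,  0.43520663,  0.02493708,  1.57412038, -0.01159735,
        1.13397421, -0.07510832]), 'dq': array([-0.00082833,  0.00015324, -0.00088571, -0.00020839, -0.00103846,
        0.00163717, -0.00066289]), 'joint_efforts': array([-7.13334953e-05, -6.67830133e+01,  9.84874740e-01, -3.14446700e+01,
       -6.05545985e-02,  4.28261643e-02,  1.53327533e-04]), 'position': array([0.27725994, 0.55986796, 0.40394548]), 'ee_rot': array([-7.15915615e-01, -3.05869614e+00,  2.42971789e-03]), 'force': array([0.13826403, 0.00431028, 0.4963352 ]), 'ft_torque': array([-0.03184206, -0.0006561 ,  0.00720174]), 'width': 1.0063372588479738}
scene {'fx': 489.11468117063606, 'fy': 489.11468117063606, 'cx': 317.1266267528527, 'cy': 193.15802066611587, 'position': array([-5.13765088e-04, -6.17163194e-01,  9.99378897e-01]), 'orientation': array([-2.26266365,  0.84806301, -0.31586252])}
top {'fx': 382.39076474729774, 'fy': 382.39076474729774, 'cx': 315.2224775949411, 'cy': 203.50810133535472, 'position': array([ 0.32131181, -0.01471716,  1.12895082]), 'orientation': array([-2.08519336,  2.12258836, -0.22924802])}
wrist {'fx': 296.24856794551783, 'fy': 296.24856794551783, 'cx': 320.4107192562787, 'cy': 199.75061183519287, 'T_tool_cam': array([[ 8.62109451e-04, -9.51098174e-01, -3.08887552e-01,
         8.42766295e-02],
       [ 9.99999199e-01,  5.33649144e-04,  1.14784824e-03,
         7.67346222e-04],
       [-9.26878789e-04, -3.08888294e-01,  9.51097872e-01,
         1.90121442e-02],
       [ 0.00000000e+00,  0.00000000e+00,  0.00000000e+00,
         1.00000000e+00]])}
```

View pics/scene0.png

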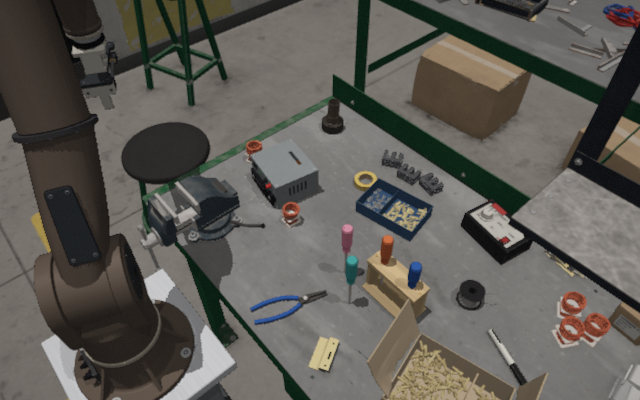

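View pics/top0.png

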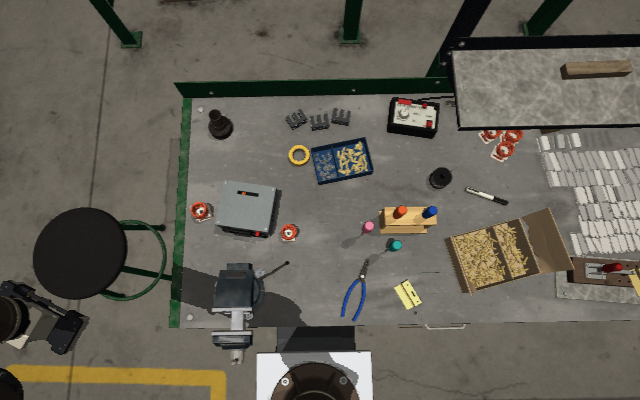

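View pics/wrist0.png

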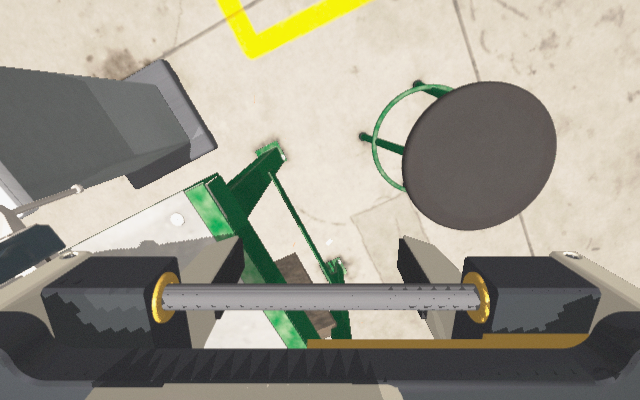

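The scene view shows an orange handle at (387,250) and a blue one at (414,275), both in the rack. Pink (347,237) and turquoise (351,270) stand free on the bench beside it. In the top view the orange handle is at (400,212), pink at (368,227), turquoise at (396,244) and the unit at (248,208). The orange one in the rack fits the description. I'll confirm it in an enlarged crop and measure it.

```bash
cat > h.py <<'E'
import numpy as np,cv2
from scipy.spatial.transform import Rotation as R
from cell import arm,get_image,camera_model
def cam(n,s=None):
    m=camera_model(n);K=(m['fx'],m['fy'],m['cx'],m['cy'])
    if 'position' in m: return K,R.from_rotvec(m['orientation']).as_matrix(),np.array(m['position'])
    T=np.eye(4);T[:3,:3]=R.from_rotvec(s['ee_rot']).as_matrix();T[:3,3]=s['position'];T=T@m['T_tool_cam'];return K,T[:3,:3],T[:3,3]
def ray(c,u,v):
    K,Rm,p=c;d=Rm@np.array([(u-K[2])/K[0],(v-K[3])/K[1],1]);return p,d/np.linalg.norm(d)
def onz(c,u,v,z):
    p,d=ray(c,u,v);return p+d*(z-p[2])/d[2]
def tri(rays):
    A=0;b=0
    for p,d in rays:
        M=np.eye(3)-np.outer(d,d);A=A+M;b=b+M@p
    x=np.linalg.solve(A,b);return x,[np.linalg.norm((np.eye(3)-np.outer(d,d))@(x-p)) for p,d in rays]
def proj(c,X):
    K,Rm,p=c;q=Rm.T@(np.array(X)-p);return K[0]*q[0]/q[2]+K[2],K[1]*q[1]/q[2]+K[3]
def blobs(im,lo,hi,mina=15):
    m=cv2.inRange(cv2.cvtColor(im,cv2.COLOR_RGB2HSV),np.array(lo),np.array(hi))
    n,l,st,ce=cv2.connectedComponentsWithStats(m);return [(st[i].tolist(),ce[i].round(1).tolist()) for i in range(1,n) if st[i][4]>=mina],l
E
python3 - <<'E'
from h import *
a=cv2.imread('pics/scene0.png');b=cv2.imread('pics/top0.png')
o=np.hstack([cv2.resize(a[200:320,300:460],None,fx=2.5,fy=2.5,interpolation=2),cv2.resize(b[190:310,330:490],None,fx=2.5,fy=2.5,interpolation=2)])
o2=np.hstack([cv2.resize(a[125:245,230:390],None,fx=2.5,fy=2.5,interpolation=2),cv2.resize(b[160:280,180:340],None,fx=2.5,fy=2.5,interpolation=2)])
cv2.imwrite('pics/c0.png',np.vstack([o,o2])[:600,:800])
for n,i in(('scene',a),('top',b)):
    for nm,lo,hi in(('or',(5,150,60),(15,255,255)),('blue',(105,150,50),(122,255,255))):
        print(n,nm,blobs(i[:,:,::-1],lo,hi)[0])
E
```

```text
scene or [([247, 141, 14, 13, 136], [253.0, 146.7]), ([283, 203, 16, 16, 153], [290.5, 209.7]), ([381, 236, 12, 29, 260], [386.0, 248.7]), ([562, 292, 24, 21, 295], [573.7, 301.7]), ([560, 313, 51, 29, 756], [584.8, 326.0])]
scene blue [([614, 12, 14, 6, 30], [620.3, 14.1]), ([408, 262, 13, 26, 240], [413.8, 273.7]), ([251, 296, 47, 15, 175], [274.8, 300.7]), ([255, 303, 47, 21, 177], [277.6, 315.5])]
top or [([482, 130, 20, 11, 96], [491.0, 134.3]), ([494, 130, 29, 29, 341], [508.5, 142.8]), ([191, 202, 17, 17, 170], [198.5, 209.8]), ([393, 206, 14, 13, 129], [399.3, 211.9]), ([281, 224, 16, 16, 129], [288.6, 231.2])]
top blue [([362, 142, 5, 13, 33], [363.8, 148.5]), ([312, 144, 43, 16, 152], [332.4, 150.1]), ([327, 157, 8, 8, 27], [331.6, 161.3]), ([366, 156, 5, 15, 34], [367.7, 163.5]), ([329, 158, 11, 16, 45], [335.2, 167.2]), ([348, 162, 7, 7, 18], [350.1, 164.1]), ([424, 206, 13, 12, 92], [430.7, 211.3]), ([341, 280, 18, 37, 117], [347.6, 296.7]), ([353, 282, 12, 39, 118], [360.1, 302.3])]
```

View pics/c0.png

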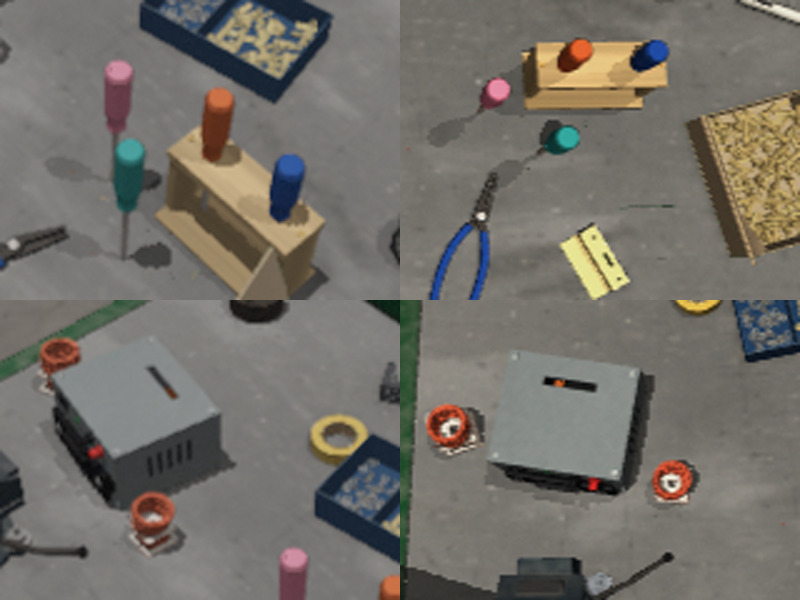

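Confirmed: orange and blue stand in the rack, with pink and turquoise outside it as decoys. The slot is dark, with an orange glimpse inside at about top (244,193) and scene (298,162), which may be the tab. Next I'll measure the handles, the slot and that orange spot.

```bash
python3 - <<'E'
from h import *
a=cv2.imread('pics/scene0.png')[:,:,::-1];b=cv2.imread('pics/top0.png')[:,:,::-1]
S=cam('scene');T=cam('top')
print('or',tri([ray(S,386.3,249.5),ray(T,399.5,212)]));print('bl',tri([ray(S,413.8,274),ray(T,430.6,211.5)]))
for n,i,c,r in(('scene',a,S,(275,320,140,185)),('top',b,T,(225,270,182,205))):
    u0,u1,v0,v1=r;sub=i[v0:v1,u0:u1].astype(int)
    hsv=cv2.cvtColor(i[v0:v1,u0:u1],cv2.COLOR_RGB2HSV)
    m=(((hsv[...,2]<70)|(hsv[...,1]>120))).astype(np.uint8)
    k,l,st,ce=cv2.connectedComponentsWithStats(m);
    j=1+np.argmax(st[1:,4]); ys,xs=np.nonzero(l==j)
    rc=cv2.minAreaRect(np.c_[xs+u0,ys+v0].astype(np.float32)); print(n,st[j],rc)
    bx=cv2.boxPoints(rc)
    P=np.array([onz(c,*q,.085) for q in bx]);print(P.round(4),P.mean(0).round(4), np.linalg.norm(np.diff(P,axis=0),axis=1))
    m2=(hsv[...,1]>120)&(hsv[...,0]<25)
    ys,xs=np.nonzero(m2);print('tab px',xs.min()+u0,xs.max()+u0,ys.min()+v0,ys.max()+v0,xs.mean()+u0,ys.mean()+v0,len(xs))
E
python3 - <<'E'
import cv2,numpy as np
a=cv2.imread('pics/scene0.png');b=cv2.imread('pics/top0.png')
o=np.hstack([cv2.resize(a[140:190,270:320],(400,400),interpolation=0),cv2.resize(b[175:225,220:270],(400,400),interpolation=0)]);cv2.imwrite('pics/c1.png',o)
E
```

```text
or (array([ 0.51302443, -0.23323599,  0.14711716]), [np.float64(0.0010607618466043666), np.float64(0.0010607618466044087)])
bl (array([ 0.51187711, -0.31392606,  0.14660842]), [np.float64(0.0023259891239887777), np.float64(0.0023259891239888687)])
scene [ 11  31  32  14 231] ((301.5, 177.5), (13.0, 31.0), 90.0)
[[0.5363 0.1509 0.085 ]
 [0.5982 0.096  0.085 ]
 [0.5667 0.0595 0.085 ]
 [0.5064 0.113  0.085 ]] [0.5519 0.1048 0.085 ] [0.08274302 0.04815567 0.08065845]
tab px 296 299 160 163 297.75 161.5 8
top [12  9 22  6 66] ((247.5399627685547, 193.22000122070312), (20.93036460876465, 3.111269950866699), 8.130102157592773)
[[0.5882 0.2061 0.085 ]
 [0.5971 0.2051 0.085 ]
 [0.5874 0.1465 0.085 ]
 [0.5785 0.1476 0.085 ]] [0.5878 0.1763 0.085 ] [0.00899861 0.05943634 0.00897557]
tab px 241 245 192 194 243.23076923076923 192.84615384615384 13
```

View pics/c1.png

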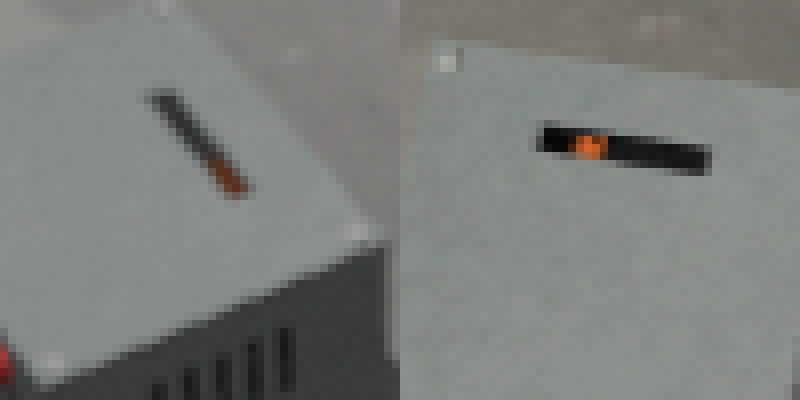

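```bash
python3 - <<'E'
from h import *
S=cam('scene');T=cam('top')
C=np.array([.5878,.1763,.085]);y=-.164
Ru=R.from_euler('z',y).as_matrix()
f=lambda X:(Ru.T@(X-C)*1000).round(1)
# slot in scene: pixel ends
for q in((289.6,151.8),(300.5,163.8)): print('slot end scene',f(onz(S,*q,.085)))
for q in((288.5,151.5),(300.7,164)):print(f(onz(S,*q,.085)))
print('proj slot ends', [proj(S,C+Ru@[0,s*.03,0]) for s in(1,-1)])
t=tri([ray(S,298.6,162.0),ray(T,243.7,193.2)]);print('tab',t,f(t[0]))
for u in(241,242.5,246,246.5):print('top',u,[f(onz(T,u,193.2,.085-d)) for d in(.014,.026,.038)])
for q in((296.3,159.5),(300.8,164.2)):print('scene',q,[f(onz(S,*q,.085-d)) for d in(.014,.026,.038)])
E
```

```text
slot end scene [-1.4 27.7 -0. ]
slot end scene [  0.  -30.1   0. ]
[-3.4 30.4 -0. ]
[  0.1 -31.   -0. ]
proj slot ends [(np.float64(289.6498098972013), np.float64(151.1503137135221)), (np.float64(300.46932186596115), np.float64(163.7888855671257))]
tab (array([0.60373328, 0.19204527, 0.04461878]), [np.float64(0.006035787329348177), np.float64(0.00603578732934837)]) [ 13.1  18.1 -40.4]
top 241 [array([  0.5,  21.6, -14. ]), array([  3.1,  24.5, -26. ]), array([  5.7,  27.4, -38. ])]
top 242.5 [array([  1.1,  17.4, -14. ]), array([  3.7,  20.2, -26. ]), array([  6.4,  23. , -38. ])]
top 246 [array([  2.5,   7.5, -14. ]), array([  5.2,  10.2, -26. ]), array([  7.8,  12.9, -38. ])]
top 246.5 [array([  2.7,   6.1, -14. ]), array([  5.4,   8.8, -26. ]), array([  8.1,  11.5, -38. ])]
scene (296.3, 159.5) [array([  5.7,   4. , -14. ]), array([ 11.6,  15.5, -26. ]), array([ 17.5,  26.9, -38. ])]
scene (300.8, 164.2) [array([  6.9, -18.9, -14. ]), array([ 12.8,  -7.8, -26. ]), array([ 18.7,   3.3, -38. ])]
```

```bash
cat >> h.py <<'E'
def delta(pos,ydir_deg):
    """tool-axes shift(mm)/turn to TCP pos, tool z down, tool y at ydir_deg in world"""
    s=arm.observe();A=R.from_rotvec(s['ee_rot']).as_matrix()
    a=np.radians(ydir_deg);y=np.array([np.cos(a),np.sin(a),0]);z=np.array([0,0,-1.]);B=np.c_[np.cross(y,z),y,z]
    print('shift',(A.T@(np.array(pos)-s['position'])*1000).round(1),'turn',R.from_matrix(A.T@B).as_rotvec().round(4),'clock',round(s['clock'],2))
E
python3 - <<'E'
from h import *
delta([.588,.185,.404],0)
E
```

```text
shift [-4.448e+02 -1.981e+02  4.000e-01] turn [-1.0000e-03  7.0000e-04  1.1109e+00] clock 0.15
```

```bash
python3 -m pendant '[[[-45,-20,0,0,0,0.11,-1],[-95,-42,0,0,0,0.24,-1],[-145,-65,0,0,0,0.37,-1],[-195,-87,0,0,0,0.5,-1],[-245,-109,0,0,0,0.62,-1],[-295,-131,0,0,0,0.75,-1],[-345,-154,0,0,0,0.87,-1],[-395,-176,0,0,0,1.0,-1],[-445,-198,0,0,0,1.11,-1],[-445,-198,0,0,0,1.11,-1],[-445,-198,0,0,0,1.11,-1],[-445,-198,0,0,0,1.11,-1]]]'; python3 - <<'E'
from h import *
s=arm.observe();print(s['position'],s['ee_rot'],s['force'],s['clock'],s['dq'].round(3))
cv2.imwrite('pics/w1.png',get_image('wrist')[:,:,::-1])
delta([.588,.185,.404],0)
E
```

```text
clock: 1.65
position: [0.5874, 0.1867, 0.4045]
ee_rot: [-2.216, -2.225, 0.0]
force: [0.4, 0.2, 0.2]
width: 0.998
[0.58744638 0.18674189 0.40453153] [-2.21635114e+00 -2.22498468e+00  1.34300604e-04] [0.40787195 0.17146446 0.17213578] 1.65 [-0.006 -0.002  0.004 -0.003  0.003  0.001 -0.   ]
shift [-1.7  0.5  0.6] turn [-0.0006 -0.0007  0.0038] clock 1.7
```

View pics/w1.png

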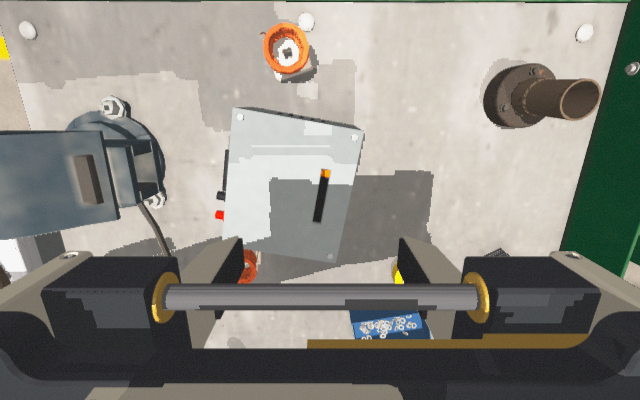

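The wrist view shows the slot from (325,169) to (318,222), with the orange tab at its upper (+y) end near (325,173). I'll measure both here and cross-check the tab against the top view.

```bash
python3 - <<'E'
from h import *
s=arm.observe();W=cam('wrist',s);T=cam('top');i=cv2.imread('pics/w1.png')[:,:,::-1]
u0,u1,v0,v1=305,335,155,235;sub=i[v0:v1,u0:u1];h=cv2.cvtColor(np.ascontiguousarray(sub),cv2.COLOR_RGB2HSV)
m=((h[...,2]<75)|((h[...,1]>120)&(h[...,0]<25))).astype(np.uint8)
k,l,st,ce=cv2.connectedComponentsWithStats(m);j=1+np.argmax(st[1:,4]);ys,xs=np.nonzero(l==j)
rc=cv2.minAreaRect(np.c_[xs+u0,ys+v0].astype(np.float32));print(rc)
P=np.array([onz(W,*q,.085) for q in cv2.boxPoints(rc)]);print(P.round(4),P.mean(0).round(4))
ys,xs=np.nonzero((h[...,1]>120)&(h[...,0]<25));print(xs.min()+u0,xs.max()+u0,ys.min()+v0,ys.max()+v0,xs.mean()+u0,ys.mean()+v0)
C=np.array([.5878,.1763,.085]);Ru=R.from_euler('z',-.164).as_matrix()
f=lambda X:(Ru.T@(X-C)*1000).round(1)
print('slot in old frame',f(P.mean(0)))
for v in(ys.min()+v0-.5,ys.max()+v0+.5):print(v,[f(onz(W,xs.mean()+u0,v,.085-d)) for d in(.014,.026,.038)])
cv2.imwrite('pics/c2.png',cv2.resize(sub[:,:,::-1],(240,640)[:2],interpolation=0)[:600])
E
```

```text
((321.0652770996094, 195.42196655273438), (8.404162406921387, 52.84779739379883), 10.17551040649414)
[[0.5791 0.1504 0.085 ]
 [0.5889 0.2082 0.085 ]
 [0.5975 0.2066 0.085 ]
 [0.5881 0.1487 0.085 ]] [0.5884 0.1785 0.085 ]
321 329 169 177 325.09090909090907 173.27272727272728
slot in old frame [0.2 2.2 0. ]
168.5 [array([  0.1,  29.5, -14. ]), array([  0.7,  27.1, -26. ]), array([  1.4,  24.6, -38. ])]
177.5 [array([  1.9,  19.7, -14. ]), array([  2.5,  16.9, -26. ]), array([  3.2,  14. , -38. ])]
```

View pics/c2.png

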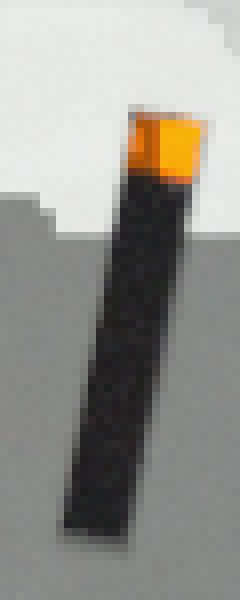

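```bash
python3 -m pendant '[[[-50,-9,0,0,0,0,-1],[-110,-19,0,0,0,0,-1],[-170,-30,0,0,0,0,-1],[-230,-40,0,0,0,0,-1],[-290,-51,0,0,0,0,-1],[-350,-62,0,0,0,0,-1],[-400,-70,0,0,0,0,-1],[-420,-74,0,0,0,0.003,-1],[-420,-74,0,0,0,0.003,-1],[-420,-74,0,0,0,0.003,-1]]]'; python3 - <<'E'
from h import *
s=arm.observe();print(s['position'],s['ee_rot'],s['clock'],s['dq'].round(3))
cv2.imwrite('pics/w2.png',get_image('wrist')[:,:,::-1])
W=cam('wrist',s);print(proj(W,[.513,-.233,.1845]),proj(W,[.513,-.233,.1]))
E
```

```text
clock: 2.95
position: [0.5152, -0.2331, 0.4046]
ee_rot: [-2.221, -2.221, -0.001]
force: [-0.5, 0.3, 0.4]
width: 1.001
[ 0.51521426 -0.23314115  0.40462207] [-2.22058812e+00 -2.22130871e+00 -1.25938998e-03] 2.95 [-0.01   0.001 -0.004  0.     0.002 -0.001  0.002]
(np.float64(316.83492991765667), np.float64(225.49324601112838)) (np.float64(317.7488724408046), np.float64(192.74739875371034))
```

View pics/w2.png

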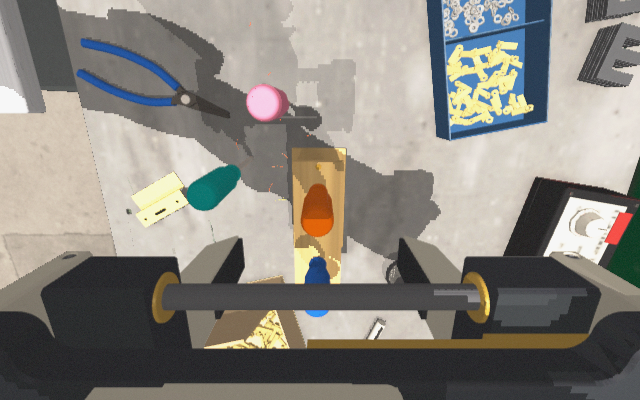

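The orange handle is at (317,210): top cap near (317,222), lower end near (318,190). The rack plate spans columns 293–347, with its +y end at row 148. Everything matches the top/scene fix, so I'll check the numbers.

```bash
python3 - <<'E'
from h import *
s=arm.observe();W=cam('wrist',s);i=cv2.imread('pics/w2.png')[:,:,::-1]
b,l=blobs(i[140:250,280:360].copy(),(3,170,60),(13,255,255));print(b)
j=max(b,key=lambda q:q[0][4])[0];u0,v0=280+j[0],140+j[1]
print('cap low edge row',v0+j[3],'top row',v0)
# per row extents
m=(l>0)
for r in range(v0,v0+j[3],5):
    xs=np.nonzero(m[r-140])[0];print(r,xs.min()+280,xs.max()+280,xs.mean()+280)
print('top bottom edge',onz(W,317,v0+j[3],.1845),'-> centre y +.012')
print('bottom edge',onz(W,318,v0,.1))
print('rack',[onz(W,u,v,.1).round(4) for u,v in((292.5,150),(347,150),(292.5,220),(346,240))])
delta([.513,-.233,.404],0)
E
```

```text
[([21, 44, 33, 53, 1349], [37.0, 71.6])]
cap low edge row 237 top row 184
184 314 321 317.5
189 309 326 317.5
194 307 328 317.5
199 304 330 317.0
204 303 331 317.0
209 302 332 317.0
214 302 332 317.0
219 301 333 317.0
224 301 332 316.5
229 303 330 316.5
234 309 324 316.5
top bottom edge [ 0.5132105  -0.24209021  0.1845    ] -> centre y +.012
bottom edge [ 0.5133621  -0.22376014  0.1       ]
rack [array([ 0.4889, -0.19  ,  0.1   ]), array([ 0.5413, -0.19  ,  0.1   ]), array([ 0.4869, -0.2623,  0.1   ]), array([ 0.543, -0.285,  0.1  ])]
shift [-0.  -2.3  0.6] turn [ 0.     -0.001   0.0009] clock 3.0
```

```bash
python3 -m pendant '[[[1,-2,0,0,0,0,-0.3],[1,-2,30,0,0,0,-0.3],[1,-2,60,0,0,0,-0.3],[1,-2,80,0,0,0,-0.3],[1,-2,90,0,0,0,-0.3],[1,-2,95,0,0,0,-0.3],[1,-2,95,0,0,0,-0.3],[1,-2,95,0,0,0,-0.3]]]'; python3 - <<'E'
from h import *
s=arm.observe();cv2.imwrite('pics/w3.png',get_image('wrist')[:,:,::-1])
delta([.513,-.232,.309],0)
E
```

```text
clock: 4.0
position: [0.5129, -0.234, 0.3104]
ee_rot: [2.223, 2.218, 0.001]
force: [-0.1, 0.0, -0.5]
width: 0.646
shift [2.  0.1 1.4] turn [ 0.0012  0.0002 -0.0021] clock 4.05
```

View pics/w3.png

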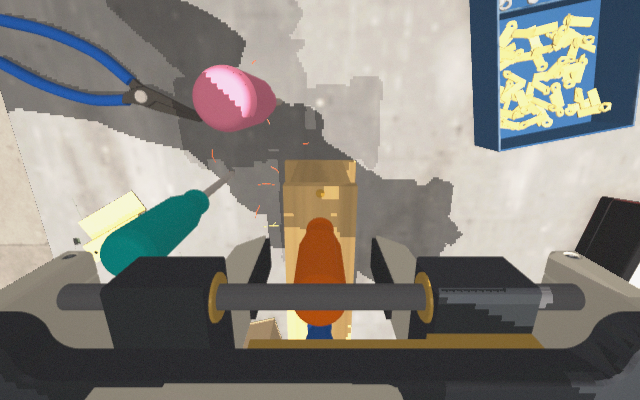

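The handle sits midway between the open fingers, at (320,270). Closing on it.

```bash
python3 -m pendant '[[[2,0,1,0,0,0,-0.3],[2,0,1,0,0,0,0.3],[2,0,1,0,0,0,1],[2,0,1,0,0,0,1],[2,0,1,0,0,0,1],[2,0,1,0,0,0,1],[2,0,1,0,0,0,1],[2,0,1,0,0,0,1]]]' 30; python3 - <<'E'
from h import *
s=arm.observe();print(s['position'],s['ee_rot'],s['joints'],s['force'],s['ft_torque'])
for n in('wrist','scene'):cv2.imwrite(f'pics/{n}4.png',get_image(n)[:,:,::-1])
E
```

```text
clock: 5.05
position: [0.5127, -0.2319, 0.3087]
ee_rot: [2.224, 2.219, -0.0]
force: [-0.7, 0.5, 0.1]
width: 0.259
[ 0.51265147 -0.23194311  0.3087272 ] [ 2.22373739e+00  2.21913593e+00 -5.03459905e-06] [-0.01339147  0.4590302   0.4763557   1.87089219 -0.26794075  0.87477637
  0.5920403 ] [-0.67989619  0.476286    0.14917035] [-0.10141057  0.0621535   0.02254736]
```

View pics/wrist4.png

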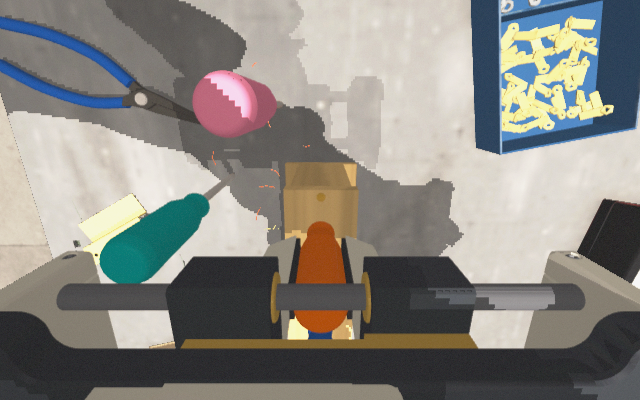

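Gripped: the opening is 23.8 mm for a 24 mm handle. Lifting straight up, then checking.

```bash
python3 -m pendant '[[[0,0,-10,0,0,0,1],[0,0,-30,0,0,0,1],[0,0,-60,0,0,0,1],[0,0,-100,0,0,0,1],[0,0,-140,0,0,0,1],[0,0,-150,0,0,0,1],[0,0,-150,0,0,0,1],[0,0,-150,0,0,0,1]]]'; python3 - <<'E'
from h import *
s=arm.observe();print(s['force'],s['ft_torque'])
W=cam('wrist',s);cv2.imwrite('pics/w5.png',get_image('wrist')[:,:,::-1]);p=s['position'];print(proj(W,p-[0,0,.298]),proj(W,p-[0,0,.209]))
a=get_image('scene')[:,:,::-1];cv2.imwrite('pics/s5.png',a)
delta([.591,.194,.459],0)
E
```

```text
clock: 6.15
position: [0.5124, -0.2316, 0.4575]
ee_rot: [-2.222, -2.218, 0.001]
force: [0.6, 0.6, -2.2]
width: 0.263
[ 0.61393382  0.62521442 -2.22941315] [-0.07112055  0.10191551 -0.03145159]
(np.float64(320.58869027888784), np.float64(194.70874070249295)) (np.float64(320.4700055603468), np.float64(231.79988340108764))
shift [425.8  77.6  -1.5] turn [-0.0022 -0.0006 -0.0021] clock 6.25
```

View pics/w5.png

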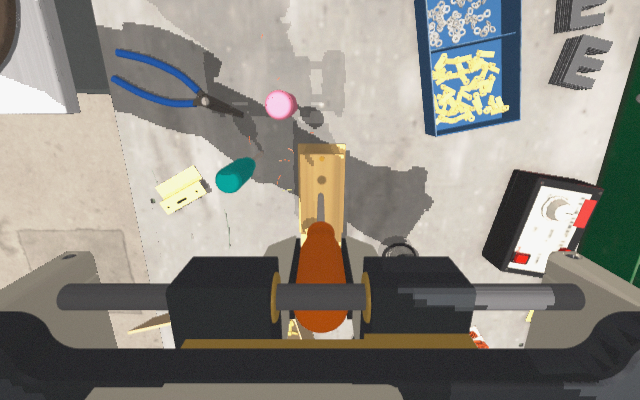

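View pics/s5.png

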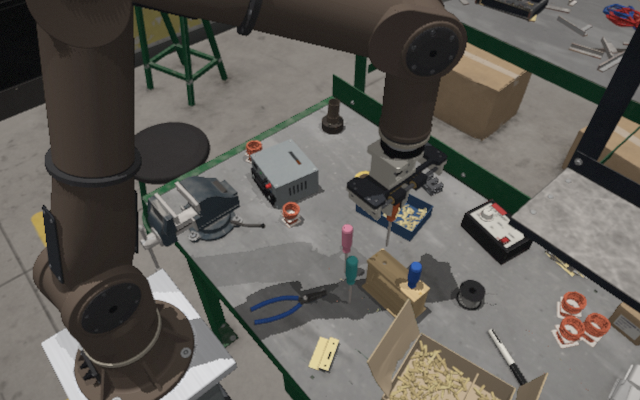

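The driver came out cleanly; its tip is at wrist pixel (320,194), as predicted. The empty hole is at about (321,180). Moving over the unit.

```bash
python3 -m pendant '[[[30,5,0,0,0,0,1],[80,15,0,0,0,0,1],[135,25,0,0,0,0,1],[190,35,0,0,0,0,1],[245,45,0,0,0,0,1],[300,55,0,0,0,0,1],[350,64,0,0,0,0,1],[395,72,0,0,0,0,1],[418,76,0,0,0,-0.002,1],[426,78,0,0,0,-0.002,1],[426,78,0,0,0,-0.002,1],[426,78,0,0,0,-0.002,1],[426,78,0,0,0,-0.002,1]]]'; python3 - <<'E'
from h import *
s=arm.observe();print(s['force'],s['ft_torque'])
i=cv2.imread('pics/w5.png');cv2.imwrite('pics/c5.png',np.hstack([cv2.resize(i[140:240,280:360],(480,600),interpolation=0)]))
cv2.imwrite('pics/w6.png',get_image('wrist')[:,:,::-1])
delta([.591,.194,.39],0)
E
```

```text
clock: 7.88
position: [0.5916, 0.1924, 0.4591]
ee_rot: [2.223, 2.219, 0.0]
force: [-0.3, 0.6, -0.3]
width: 0.263
[-0.31511684  0.63053854 -0.26009918] [-0.05138097  0.05292391 -0.09124834]
shift [ 1.3 -0.6 69. ] turn [ 0.0003 -0.     -0.0016] clock 7.92
```

View pics/w6.png

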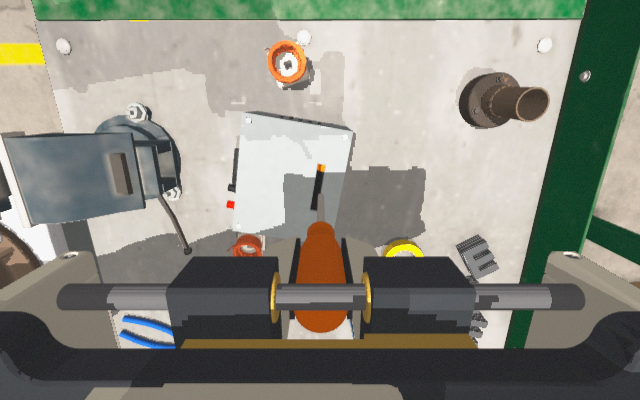

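View pics/c5.png

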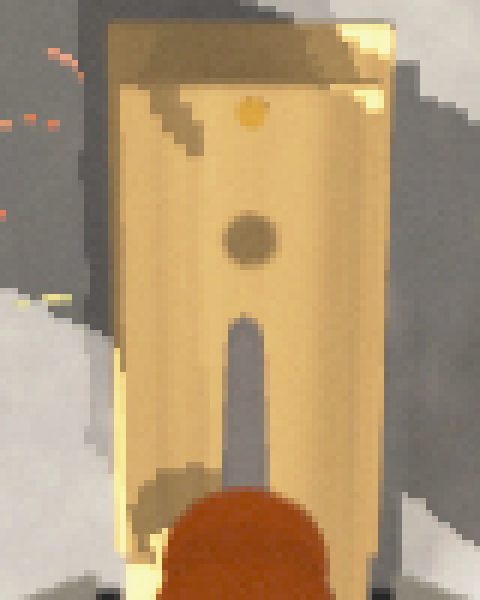

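The rack hole shows at about (321.7,180) in that earlier frame. Now the tip is over the unit at about (320,197) and the slot lies under it. I'll lower until the tip is about 10 mm above the mouth and check the alignment.

```bash
python3 -m pendant '[[[1,-1,20,0,0,0,1],[1,-1,45,0,0,0,1],[1,-1,62,0,0,0,1],[1,-1,66,0,0,0,1],[1,-1,66,0,0,0,1],[1,-1,66,0,0,0,1]]]'; python3 - <<'E'
from h import *
s=arm.observe();print(s['force'],s['ft_torque'])
w=get_image('wrist');t=get_image('top');c=get_image('scene')
for n,i in(('w7',w),('t7',t),('s7',c)):cv2.imwrite(f'pics/{n}.png',i[:,:,::-1])
W=cam('wrist',s);p=s['position'];print('tip exp',proj(W,p-[0,0,.298]),p, proj(cam('scene'),p-[0,0,.298]),proj(cam('top'),p-[0,0,.298]))
cv2.imwrite('pics/c7.png',np.hstack([cv2.resize(w[140:240,280:360,::-1],(480,600),interpolation=0),cv2.resize(c[135:185,270:310,::-1],(320,400),interpolation=0)[:,:].copy() if 0 else cv2.resize(c[130:205,270:310,::-1],(320,600),interpolation=0)]))
E
```

```text
clock: 8.68
position: [0.5909, 0.1949, 0.3937]
ee_rot: [2.221, 2.221, 0.002]
force: [0.2, 0.2, -0.8]
width: 0.259
[ 0.22663795  0.22226512 -0.75745378] [-0.0543356   0.03022348 -0.01986163]
tip exp (np.float64(319.5393700671421), np.float64(194.67198512959556)) [0.59085215 0.19492871 0.39367515] (np.float64(291.4030545884351), np.float64(150.57193408859976)) (np.float64(240.21537185454207), np.float64(191.34645784724498))
```

View pics/c7.png

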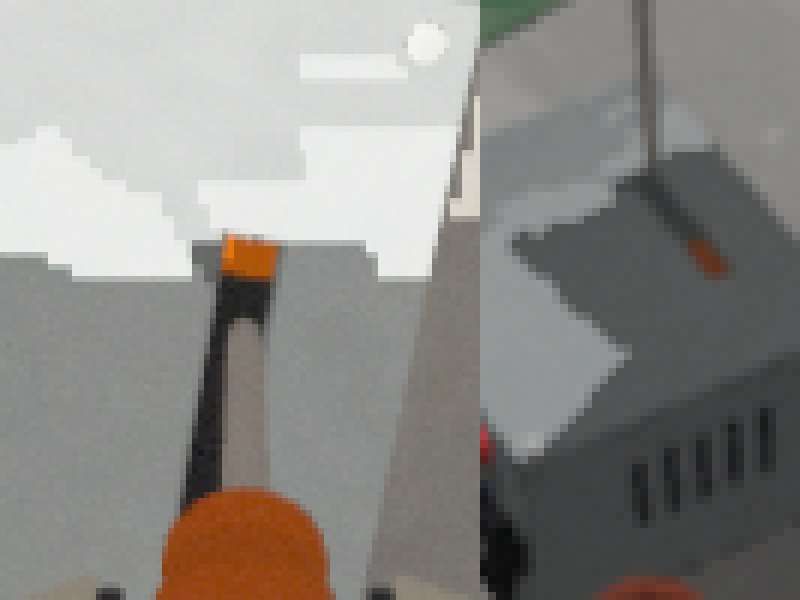

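View pics/s7.png

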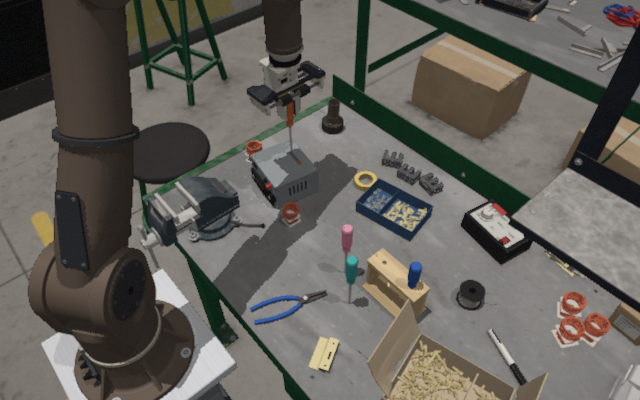

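```bash
python3 - <<'E'
from h import *
s=arm.observe();W=cam('wrist',s);p=s['position'];w=cv2.imread('pics/w7.png')[:,:,::-1]
C=np.array([.5884,.1785,.085]);yw=-.17;Ru=R.from_euler('z',yw).as_matrix();f=lambda X:(Ru.T@(X-C)*1000).round(1)
for v in(179,182,184,186,188,190,192,194,197,200,205,210):
    print(v,w[v,308:332].mean(1).round().astype(int).tolist())
tip=onz(W,320.8,194.3,p[2]-.298);print('tip',tip,f(tip),'nominal',f(p-[0,0,.298]))
for v,l,r in((184,316.7,326),(190,315.8,325)):
    print('slot',f(onz(W,l-.5,v,.085)),f(onz(W,r-.5,v,.085)))
print('tabedge',[f(onz(W,321,186,.085-d)) for d in(.026,.032,.038)],f(onz(W,321,179.5,.085)))
s0=cam('scene');print('scene slot ends obs vs',proj(s0,C+Ru@[0,.03,0]),proj(s0,C-Ru@[0,.03,0]))
E
```

```text
179 [234, 215, 215, 216, 215, 215, 215, 214, 207, 141, 161, 158, 166, 187, 165, 186, 216, 224, 230, 231, 235, 236, 236, 235]
182 [236, 237, 235, 212, 103, 106, 103, 102, 105, 120, 118, 92, 91, 91, 89, 89, 91, 100, 108, 127, 143, 140, 140, 140]
184 [236, 237, 236, 234, 136, 130, 102, 103, 99, 92, 90, 90, 89, 90, 89, 91, 90, 100, 119, 134, 141, 139, 137, 141]
186 [179, 181, 180, 178, 139, 138, 102, 98, 81, 45, 43, 54, 56, 60, 65, 66, 71, 92, 121, 142, 141, 141, 140, 142]
188 [138, 141, 139, 139, 137, 142, 137, 123, 51, 38, 32, 37, 38, 39, 34, 39, 48, 98, 132, 141, 141, 143, 142, 140]
190 [138, 138, 140, 137, 140, 139, 138, 120, 46, 34, 37, 35, 40, 39, 36, 39, 61, 113, 137, 141, 140, 142, 140, 141]
192 [139, 141, 140, 138, 140, 138, 134, 100, 41, 35, 33, 36, 47, 41, 34, 39, 82, 124, 142, 141, 141, 138, 138, 142]
194 [138, 139, 139, 138, 140, 139, 127, 65, 36, 43, 84, 109, 117, 115, 106, 72, 108, 133, 140, 141, 140, 142, 138, 138]
197 [141, 139, 139, 138, 139, 135, 104, 35, 38, 62, 119, 123, 124, 123, 119, 114, 120, 138, 139, 142, 142, 139, 139, 139]
200 [142, 141, 141, 139, 139, 126, 56, 36, 45, 73, 121, 120, 123, 122, 119, 116, 130, 139, 139, 139, 143, 145, 139, 141]
205 [139, 140, 140, 143, 128, 73, 39, 38, 41, 81, 118, 121, 122, 122, 118, 120, 134, 141, 141, 138, 140, 141, 140, 140]
210 [138, 139, 139, 134, 85, 38, 32, 38, 50, 98, 120, 125, 122, 122, 120, 121, 131, 142, 141, 142, 141, 139, 140, 143]
tip [0.59182472 0.19526125 0.09536894] [ 0.5 17.1 10.4] nominal [-0.5 16.6 10.4]
slot [-5.3 23.9  0. ] [ 3.9 25.5  0. ]
slot [-5.2 17.6  0. ] [ 4.  19.1  0. ]
tabedge [array([  1.1,  15.7, -26. ]), array([  1.4,  14.1, -32. ]), array([  1.7,  12.5, -38. ])] [-1.3 29.3  0. ]
scene slot ends obs vs (np.float64(289.38145098992504), np.float64(150.63210813359308)) (np.float64(300.0665749309157), np.float64(163.29155683703738))
```

Relative to the slot, the tip reads +1.1 mm in x and about +18 mm in y. The tab estimate is y ≈ 18 and 32 mm deep. Shifting x by −1 mm and easing the tip in, to stop about 8 mm below the mouth.

```bash
python3 -m pendant '[[[0,-1,0,0,0,0,1],[0,-1,2,0,0,0,1],[0,-1,5,0,0,0,1],[0,-1,8,0,0,0,1],[0,-1,10,0,0,0,1],[0,-1,12,0,0,0,1],[0,-1,14,0,0,0,1],[0,-1,16,0,0,0,1],[0,-1,18,0,0,0,1],[0,-1,18,0,0,0,1]]]'; python3 - <<'E'
from h import *
s=arm.observe();print(s['position'],s['force'],s['ft_torque'],s['clock'])
w=get_image('wrist');c=get_image('scene')
cv2.imwrite('pics/c8.png',np.hstack([cv2.resize(w[140:240,280:360,::-1],(480,600),interpolation=0),cv2.resize(c[130:205,270:310,::-1],(320,600),interpolation=0)]))
E
```

```text
clock: 10.07
position: [0.5895, 0.1949, 0.3746]
ee_rot: [-2.221, -2.221, 0.0]
force: [0.9, 0.3, -1.0]
width: 0.26
[0.58950587 0.19490803 0.3745592 ] [ 0.86704435  0.28793012 -0.99368405] [-0.0714246   0.06880856  0.04896607] 10.075
```

View pics/c8.png

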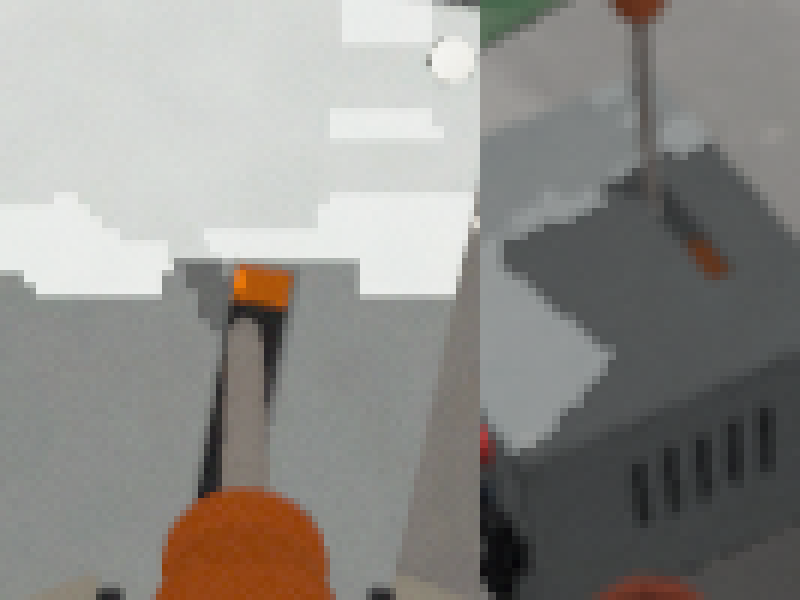

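The blade tip is inside the slot, about 8 mm down, with slightly less clearance on the −x side, so I'll shift +0.5 mm in x. Going to about 20 mm deep is safe even for the shallowest possible tab.

```bash
python3 -m pendant '[[[0,0.5,0,0,0,0,1],[0,0.5,2,0,0,0,1],[0,0.5,4,0,0,0,1],[0,0.5,6,0,0,0,1],[0,0.5,8,0,0,0,1],[0,0.5,10,0,0,0,1],[0,0.5,11,0,0,0,1],[0,0.5,11,0,0,0,1]]]'; python3 -c "
from h import *
s=arm.observe();print(s['position'],s['force'])"; python3 -m pendant '[[[0,0,1,0,0,0,1],[0,0,2,0,0,0,1],[0,0,3,0,0,0,1],[0,0,3,0,0,0,1]]]'
```

```text
clock: 11.18
position: [0.59, 0.1949, 0.3637]
ee_rot: [-2.221, -2.221, 0.0]
force: [-0.1, -0.2, -0.2]
width: 0.261
[0.59003964 0.19492115 0.36368188] [-0.06196379 -0.17280175 -0.24093587]
clock: 11.68
position: [0.59, 0.1949, 0.3606]
ee_rot: [-2.222, -2.221, 0.0]
force: [-0.0, -0.1, -0.4]
width: 0.265
```

```bash
python3 -m pendant '[[[0,0,1,0,0,0,1],[0,0,2,0,0,0,1],[0,0,3,0,0,0,1],[0,0,3,0,0,0,1]]]'
```

```text
clock: 12.18
position: [0.59, 0.1949, 0.3576]
ee_rot: [-2.221, -2.221, 0.0]
force: [0.1, 0.8, -0.7]
width: 0.263
```

```bash
python3 -m pendant '[[[0,0,1,0,0,0,1],[0,0,2,0,0,0,1],[0,0,2,0,0,0,1]]]'
```

```text
clock: 12.55
position: [0.59, 0.1949, 0.3556]
ee_rot: [-2.221, -2.221, 0.0]
force: [-0.7, 0.2, 0.1]
width: 0.258
```

```bash
python3 -m pendant '[[[0,0,1,0,0,0,1],[0,0,2,0,0,0,1],[0,0,2,0,0,0,1]]]'
```

```text
clock: 12.92
position: [0.59, 0.1949, 0.3536]
ee_rot: [-2.222, -2.221, 0.0]
force: [1.0, -0.7, -0.3]
width: 0.262
```

Depth is about 29 mm with no contact yet. From here, 1 mm at a time.

```bash
python3 -m pendant '[[[0,0,1,0,0,0,1],[0,0,1,0,0,0,1]]]'
```

```text
clock: 13.18
position: [0.59, 0.1949, 0.3527]
ee_rot: [-2.222, -2.221, 0.0]
force: [-0.5, -0.7, -0.5]
width: 0.261
```

```bash
python3 -m pendant '[[[0,0,1,0,0,0,1],[0,0,1,0,0,0,1]]]'
```

```text
clock: 13.42
position: [0.59, 0.1949, 0.3517]
ee_rot: [-2.221, -2.221, 0.0]
force: [-0.5, -0.2, -0.3]
width: 0.262
```

```bash
python3 -m pendant '[[[0,0,1,0,0,0,1],[0,0,1,0,0,0,1]]]'
```

```text
clock: 13.68
position: [0.59, 0.1949, 0.3507]
ee_rot: [-2.222, -2.221, 0.0]
force: [1.3, 0.1, -0.4]
width: 0.26
```

```bash
python3 -m pendant '[[[0,0,1,0,0,0,1],[0,0,1,0,0,0,1]]]'
```

```text
clock: 13.92
position: [0.5901, 0.1949, 0.3499]
ee_rot: [2.221, 2.221, 0.001]
force: [0.0, 0.0, 0.4]
width: 0.263
```

```bash
python3 -m pendant '[[[0,0,1,0,0,0,1],[0,0,1,0,0,0,1]]]'
```

```text
clock: 14.18
position: [0.5902, 0.1949, 0.349]
ee_rot: [2.221, 2.221, 0.001]
force: [-0.4, 0.2, 4.2]
width: 0.265
```

```bash
python3 -m pendant '[[[0,0,1,0,0,0,1],[0,0,1,0,0,0,1]]]'
```

```text
clock: 14.42
position: [0.5902, 0.1949, 0.3479]
ee_rot: [2.221, 2.221, 0.001]
force: [-0.0, 0.2, 4.4]
width: 0.265
```

Soft contact at about 33 mm deep, 4.2 then 4.4 N. It yields with travel, so it's the tab, and it matches the visual estimate. Continuing gently.

```bash
python3 -m pendant '[[[0,0,1,0,0,0,1],[0,0,1,0,0,0,1]]]'
```

```text
clock: 14.68
position: [0.5902, 0.1949, 0.3468]
ee_rot: [2.221, 2.221, 0.001]
force: [-0.5, -0.8, 4.6]
width: 0.259
```

```bash
python3 -m pendant '[[[0,0,1,0,0,0,1],[0,0,1,0,0,0,1]]]'
```

```text
clock: 14.92
position: [0.5902, 0.1949, 0.3459]
ee_rot: [2.221, 2.221, 0.001]
force: [0.9, 1.0, 5.1]
width: 0.263
```

```bash
python3 -m pendant '[[[0,0,0.5,0,0,0,1],[0,0,0.5,0,0,0,1]]]'; python3 - <<'E'
from h import *
t=get_image('top');c=get_image('scene')
cv2.imwrite('pics/c9.png',np.hstack([cv2.resize(t[165:265,200:290,::-1],(400,444),interpolation=2),cv2.resize(c[130:230,230:320,::-1],(400,444),interpolation=2)]))
E
```

```text
clock: 15.18
position: [0.5902, 0.195, 0.3455]
ee_rot: [2.221, 2.221, 0.001]
force: [-0.2, -0.2, 5.4]
width: 0.263
```

View pics/c9.png

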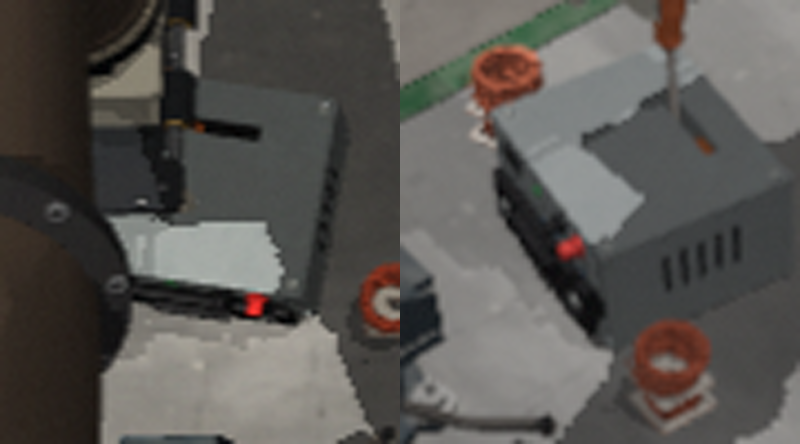

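The tray isn't out yet. The net load is about 6 N (reading 5.4 plus an offset of about 0.5). Continuing in 0.5 mm steps.

```bash
python3 -m pendant '[[[0,0,0.5,0,0,0,1],[0,0,0.5,0,0,0,1]]]'
```

```text
clock: 15.52
position: [0.5903, 0.1949, 0.345]
ee_rot: [2.221, 2.221, 0.001]
force: [-0.4, -0.3, 5.9]
width: 0.256
```

```bash
python3 -m pendant '[[[0,0,0.5,0,0,0,1],[0,0,0.5,0,0,0,1]]]'
```

```text
clock: 15.78
position: [0.5903, 0.1949, 0.3446]
ee_rot: [2.221, 2.221, 0.001]
force: [-0.3, -0.7, 7.6]
width: 0.262
```

```bash
python3 -m pendant '[[[0,0,0.5,0,0,0,1],[0,0,0.5,0,0,0,1]]]'
```

```text
clock: 16.02
position: [0.5903, 0.1949, 0.3441]
ee_rot: [2.221, 2.221, 0.001]
force: [0.2, -0.1, 7.4]
width: 0.263
```

```bash
python3 - <<'E'
from h import *
c=get_image('scene')
cv2.imwrite('pics/c10.png',cv2.resize(c[130:230,230:320,::-1],(540,600),interpolation=2))
E
```

```text
(no output)
```

View pics/c10.png

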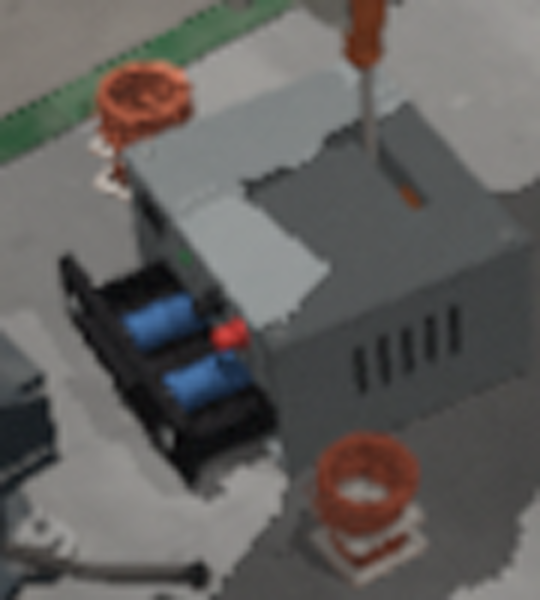

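The tray has sprung out, with its blue batteries visible in front of the unit. Withdrawing straight up.

```bash
python3 -m pendant '[[[0,0,0,0,0,0,1],[0,0,-3,0,0,0,1],[0,0,-8,0,0,0,1],[0,0,-18,0,0,0,1],[0,0,-35,0,0,0,1],[0,0,-60,0,0,0,1],[0,0,-90,0,0,0,1],[0,0,-112,0,0,0,1],[0,0,-116,0,0,0,1],[0,0,-116,0,0,0,1],[0,0,-116,0,0,0,1]]]';  python3 - <<'E'
from h import *
c=get_image('scene')
cv2.imwrite('pics/s11.png',c[:,:,::-1])
# hole from w5: pose then
W=cam('wrist',{'position':np.array([.5124,-.2316,.4575]),'ee_rot':np.array([-2.222,-2.218,.001])})
print('hole',onz(W,321.2,179.5,.1),'tip',onz(W,320.3,193.7,.1595))
delta([.513,-.2319,.459],0)
E
```

```text
clock: 17.45
position: [0.5897, 0.1949, 0.4587]
ee_rot: [-2.221, -2.221, 0.003]
force: [-1.0, 0.5, -0.1]
width: 0.265
hole [ 0.5131178  -0.23094215  0.1       ] tip [ 0.51216261 -0.23049232  0.1595    ]
shift [-4.269e+02 -7.680e+01  1.000e-01] turn [-0.0017  0.0007 -0.0001] clock 17.5
```

View pics/s11.png

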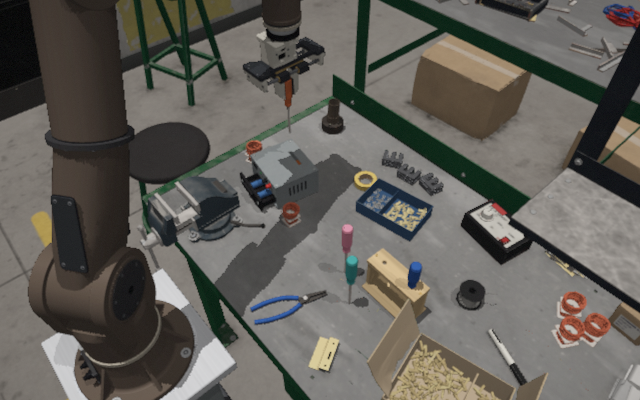

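The tray stays out and the coils are in place. Back over the rack, to about 25 mm above the hole.

```bash
python3 -m pendant '[[[-30,-5,0,0,0,0,1],[-80,-14,0,0,0,0,1],[-135,-24,0,0,0,0,1],[-190,-34,0,0,0,0,1],[-245,-44,0,0,0,0,1],[-300,-54,0,0,0,0,1],[-350,-63,0,0,0,0,1],[-395,-71,0,0,0,0,1],[-419,-75,0,-0.001,0.001,0,1],[-427,-77,0,-0.001,0.001,0,1],[-427,-77,0,-0.001,0.001,0,1],[-427,-77,10,-0.001,0.001,0,1],[-427,-77,25,-0.001,0.001,0,1],[-427,-77,33,-0.001,0.001,0,1],[-427,-77,35,-0.001,0.001,0,1],[-427,-77,35,-0.001,0.001,0,1],[-427,-77,35,-0.001,0.001,0,1]]]';  python3 - <<'E'
from h import *
s=arm.observe();W=cam('wrist',s);p=s['position'];w=get_image('wrist');cv2.imwrite('pics/w12.png',w[:,:,::-1])
print(p,'exp tip',proj(W,p-[0,0,.298]),'hole exp',proj(W,[.5131,-.2309,.1]))
cv2.imwrite('pics/c12.png',cv2.resize(w[140:240,280:360,::-1],(480,600),interpolation=0))
delta([.5131,-.232,.3087],0)
E
```

```text
clock: 19.62
position: [0.5131, -0.2322, 0.4251]
ee_rot: [2.221, 2.221, 0.003]
force: [0.3, 0.5, -0.9]
width: 0.26
[ 0.51311062 -0.23219321  0.42512549] exp tip (np.float64(319.43419749109), np.float64(194.72572196456383)) hole exp (np.float64(319.4452783613129), np.float64(186.19097461575078))
shift [ 1.000e-01 -2.000e-01  1.164e+02] turn [ 0.0017 -0.0008 -0.0002] clock 19.68
```

View pics/c12.png

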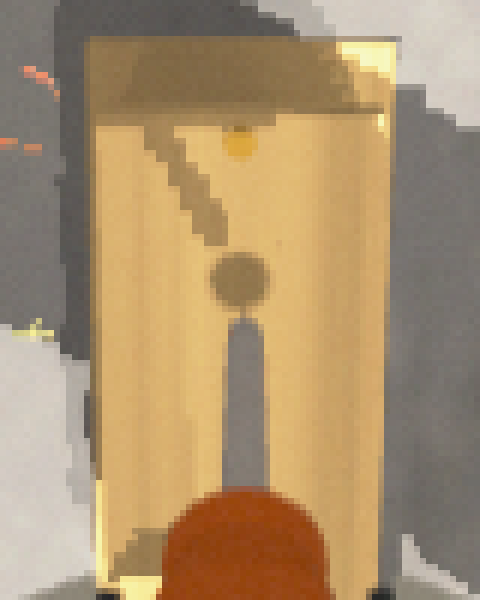

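The hole is at (319.5,186.2) and the tip centre at (320.3,194), so the tip is about 0.7 mm to +x, within the 2 mm clearance. Correcting by −0.5 mm and lowering the tip into the hole.

```bash
python3 -m pendant '[[[0,-0.5,5,0.002,-0.001,0,1],[0,-0.5,14,0.002,-0.001,0,1],[0,-0.5,20,0.002,-0.001,0,1],[0,-0.5,25,0.002,-0.001,0,1],[0,-0.5,30,0.002,-0.001,0,1],[0,-0.5,34,0.002,-0.001,0,1],[0,-0.5,34,0.002,-0.001,0,1]]]';python3 - <<'E'
from h import *
w=get_image('wrist')
cv2.imwrite('pics/c13.png',cv2.resize(w[140:240,280:360,::-1],(480,600),interpolation=0))
E
```

```text
clock: 20.55
position: [0.5125, -0.232, 0.3904]
ee_rot: [-2.221, -2.221, 0.001]
force: [0.5, -1.1, -0.6]
width: 0.263
```

View pics/c13.png

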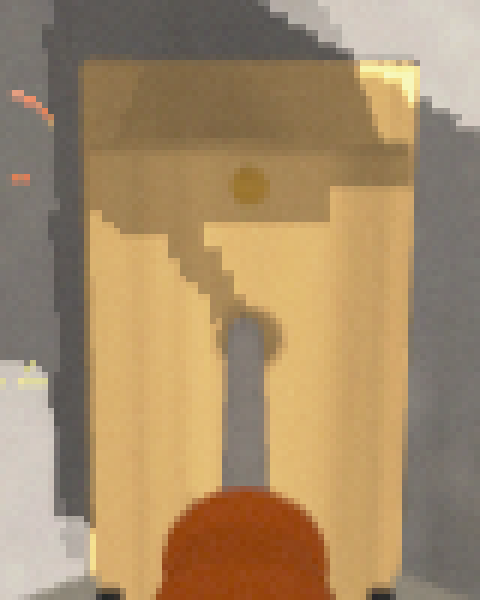

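The blade is in the hole and centred. Lowering to about 5 mm above seated.

```bash
python3 -m pendant '[[[0,0,10,0,0,0,1],[0,0,25,0,0,0,1],[0,0,40,0,0,0,1],[0,0,55,0,0,0,1],[0,0,67,0,0,0,1],[0,0,74,0,0,0,1],[0,0,77,0,0,0,1],[0,0,77,0,0,0,1]]]'
```

```text
clock: 21.6
position: [0.5125, -0.2321, 0.3138]
ee_rot: [-2.221, -2.221, 0.001]
force: [0.1, 0.3, 0.5]
width: 0.259
```

```bash
python3 -m pendant '[[[0,0,1,0,0,0,1],[0,0,2,0,0,0,1],[0,0,3,0,0,0,1],[0,0,4,0,0,0,1],[0,0,4,0,0,0,1]]]'
```

```text
clock: 22.22
position: [0.5125, -0.232, 0.3096]
ee_rot: [-2.221, -2.221, 0.001]
force: [0.7, 0.4, -0.6]
width: 0.265
```

```bash
python3 -m pendant '[[[0,0,0.5,0,0,0,1],[0,0,1,0,0,0,1],[0,0,1,0,0,0,1]]]'
```

```text
clock: 22.6
position: [0.5125, -0.2321, 0.3087]
ee_rot: [-2.221, -2.221, 0.001]
force: [-0.1, -0.3, 0.4]
width: 0.261
```

```bash
python3 -m pendant '[[[0,0,0.5,0,0,0,1],[0,0,0.5,0,0,0,1]]]'
```

```text
clock: 22.85
position: [0.5124, -0.2321, 0.3087]
ee_rot: [-2.221, -2.221, 0.0]
force: [-2.7, 1.0, 5.4]
width: 0.258
```

Seated: z stops at 0.3087, the same as at the grasp, with a 5.4 N reaction. Releasing with a small opening, then rising.

```bash
python3 -m pendant '[[[0,0,0,0,0,0,0.3],[0,0,0,0,0,0,0.1],[0,0,0,0,0,0,-0.1],[0,0,0,0,0,0,-0.3],[0,0,0,0,0,0,-0.3],[0,0,-10,0,0,0,-0.3],[0,0,-35,0,0,0,-0.3],[0,0,-70,0,0,0,-0.3],[0,0,-95,0,0,0,-0.3],[0,0,-100,0,0,0,-0.3],[0,0,-100,0,0,0,-0.3],[0,0,-100,0,0,0,-0.3]]]'; python3 - <<'E'
from h import *
w=get_image('wrist');cv2.imwrite('pics/w14.png',w[:,:,::-1]);c=get_image('scene');cv2.imwrite('pics/s14.png',c[:,:,::-1])
print([b for b in blobs(c,(5,150,60),(15,255,255))[0]],[b for b in blobs(c,(105,150,50),(122,255,255))[0]])
print(arm.observe()['force'],arm.observe()['clock'])
E
```

```text
clock: 24.35
position: [0.5123, -0.2318, 0.4073]
ee_rot: [-2.22, -2.22, 0.002]
force: [-1.0, 1.1, 0.0]
width: 0.651
[([247, 141, 14, 13, 122], [252.8, 146.8]), ([283, 203, 16, 16, 127], [290.6, 209.2]), ([380, 236, 13, 29, 258], [385.9, 249.2]), ([562, 292, 24, 21, 263], [573.6, 301.9]), ([560, 313, 50, 29, 702], [584.8, 326.0])] [([614, 12, 14, 4, 20], [619.9, 13.4]), ([263, 190, 8, 7, 20], [266.6, 192.8]), ([408, 262, 14, 26, 244], [413.8, 273.4]), ([251, 296, 47, 15, 172], [274.6, 300.7]), ([255, 303, 46, 21, 174], [277.6, 315.4])]
[0.57282885 0.02876131 0.49735996] 24.45
```

View pics/w14.png

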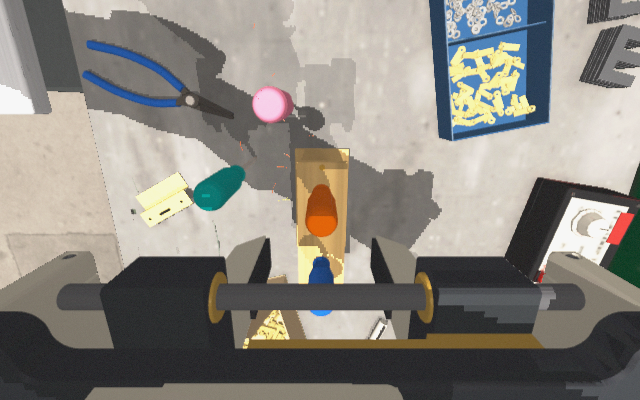

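View pics/s14.png

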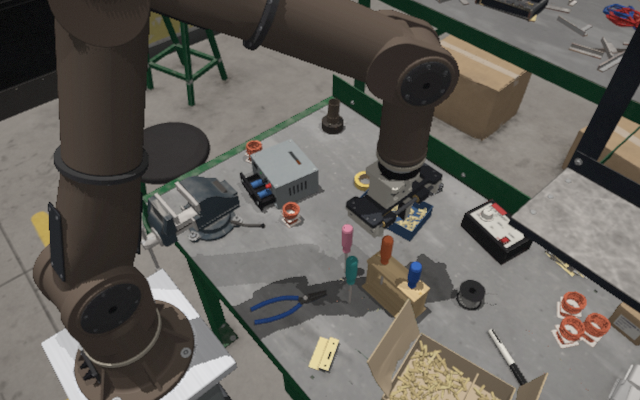

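The orange handle is back at scene (385.9,249.2), against (386.0,248.7) at the start. Blue and both coils are within 1 px, and the gripper is clear. One check of how far the tray is out, then hand-in.

```bash
python3 - <<'E'
from h import *
t=get_image('top');cv2.imwrite('pics/t15.png',t[:,:,::-1])
cv2.imwrite('pics/c15.png',np.hstack([cv2.resize(cv2.imread('pics/top0.png')[170:260,200:300],(400,360),interpolation=0),cv2.resize(t[170:260,200:300,::-1],(400,360),interpolation=0)]))
E
```

```text
(no output)
```

View pics/c15.png

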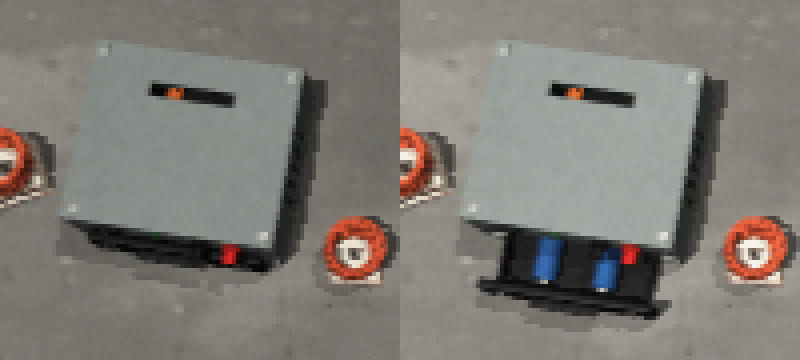

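The tray's front edge moved about 12 px, roughly 34 mm, so it is fully out. Coils unchanged. Handing in.

```bash
python3 -c "
from cell import arm
print(arm.observe()['dq'].round(3));print(arm.sign_off())"
```

```text
[-0.002 -0.004  0.    -0.003  0.002  0.003  0.   ]
the job is handed in; nothing more can be done
None
```

The tray is out and the orange screwdriver is back upright in its own rack hole. I handed the job in at about 24.5 s of the 72 s allowed; the sign-off gives no verdict.

- **Finding the tab:** The camera views put it at about +18 mm along the slot and 32 mm deep. I felt it at about 33 mm deep, at the first spot I tried.
- **Pressing:** I pressed in 0.5–1 mm steps. The highest reading was about 7.6 N (roughly 8 N allowing for the sensor offset), well under the 20 N limit, and the tray then sprang out.
- **Tray:** The top view shows its front edge moved about 34 mm.
- **Screwdriver:** It was lowered until the arm stopped at the height it was gripped at, with a 5.4 N reaction from the rack. After release its handle is within about 0.5 px of where it started in the scene view.
- **Other items:** The blue screwdriver and both coils are within about 0.5 px of their starting positions, and the gripper stopped open and clear above the rack.

No check failed. The camera fixes of the slot disagreed by about 2 mm in y and 0.6 mm in x, which is within calibration. I settled this by comparing tip and slot in the same wrist picture.

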